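# Ring up three doughnuts on the till

## Robot

A 6-joint arm with a two-finger parallel gripper is mounted at the origin on the work surface. World frame = base frame: x ahead of the robot, y to its left, z up, the work surface at z = 0. Lengths are in m, angles in rad, forces in N, time in s.
With the tool pointing down it reaches from about 0.425 to 0.95 m from the base axis. Payload 3.5 kg.
Tool frame: the origin (TCP) lies midway between the tips of the shut fingers; the grasp point (between the pads) lies 19 mm behind it (ctrl.pinch_z is the distance from the TCP to the grasp point, in m); z points along the fingers, y is the line along which they close (so a half turn about z gives the same grasp; the last joint's range is limited). The gripper opens to 85 mm and grips with 20 to 120 N. Pads are 22 mm wide; open, the fingers measure 114 mm over their backs; the gripper's body (76 mm by 85 mm) begins 54 mm behind the grasp point. The pads swing forward as they close: fully open they stand 13 mm farther back than shut.
Start: joints at [-1.292, 0.286, 1.577, -0, 1.279, -0.15], TCP at [0.281, -0.614, 0.231] pointing down, gripper open.
Joint ranges: [-2.77, 2.77], [-0.9, 2.22], [0.21, 2.48], [-1.53, 4.67], [0.24, 2.81], [-2.84, 2.84]. Speed limits (rad/s): [2.79, 2.79, 3.14, 3.14, 3.14, 3.14].

## Interface

Orientations are given as a unit quaternion [x, y, z, w].
In Python, from plant import get_state, viewer, sign_off, ctrl gives the robot as it stands. The module is installed in compiled form; this text tells all that it offers.
- The arm moves only by the shell command python3 -m handwheel 'ROWS' [FORCE]. ROWS is JSON, a list that holds one entry, the list of rows, each a list of 5 numbers: the finger opening in m, from 0 to 0.0854, then the shift along the tool's x, y, z in m, then the turn about the tool's z in degrees. In form: [[[claw, x, y, z, spin], ...]]. A call has 1 to 12 rows; each row shifts and turns the commanded pose from where the row before left it, along the tool's axes as they then stand; what a row does not reach is not made up. A row lasts 1/12 s, in which the tool goes at most 41.7 mm and 7.16 degrees, less where a joint would pass 70% of its speed; a pose out of reach is approached as far as the arm can. A call is refused whole if a number of a shift passes 0.0417 or a number of a turn 7.16, either way. A call with a gripper value outside its range is refused whole. The fingers move at their own pace and stop on an object; FORCE is the grip in N (left out, the last holds). Time passes only in rows, so rows that do not move let the fingers close. It gives the time, the measured TCP pose, the force, the opening and the grip force at its end, in the units of the state.
- get_state(): the state, without advancing time (a new reading comes with each control period).
- viewer.read_camera(name): name is "scene" or "side" or "wrist"; returns the picture (420x560x3 uint8, blue, green, red); there is no depth.
- viewer.camera_params(name): a dict with "fov_y" (degrees; the focal length in pixels is half the picture's height over the tangent of half this angle, whatever the lens; pixels are square), "cx", "cy" (the principal point, pixels), "xyz" and "attitude" of the camera in the world; the wrist camera has in their place "hand_eye" (4x4, takes a point from camera to tool coordinates, whose origin is the TCP and whose axes are the flange's). Camera axes: x right, y up, looking along -z (the intrinsics and any distortion apply to the point x, -y, -z); pixel columns grow to the right and rows downward; lengths in m; the calibration is good to about 2 mm. The wrist camera is an equidistant fisheye: a pixel r from the principal point sees the ray r / f radians off the axis. A picture is of the moment at which its call begins: read the wrist's pose just before it. camera_params takes no time and is no camera call.
- sign_off(): hands the job in; it is judged then, once.
Trained networks look in the newest picture that a camera, given by its name, has taken for a name from the list of things; names that differ only in an ending like _2 or _b are one class to them, and where a whole thing is asked for, a point or a joint stands for the part that bears it (a point fixed in the world has none). Each returns a list of dicts, best first, with "confidence" (0 to 1); they miss things now and then, are a little off and sometimes report something else, mostly with a low value. They report only what shows in the picture. A call takes as long as a camera call.
- viewer.look_for(camera, name): "extent" ([left, top, width, height] as shares, 0 to 1, of the picture: columns of its width, rows of its height, round what is visible of it).
- viewer.outline_of(camera, name): "mask" (420x560 bool, what is visible of it) and "extent" ([left, top, width, height] as shares, 0 to 1, of the picture: columns of its width, rows of its height, round what is visible of it).
- viewer.pinpoint(camera, name): "xy" ([column, row] as shares, 0 to 1, of the picture: columns of its width, rows of its height: a listed point, or the origin of a listed thing).
The state is a dict: "time": time; "qpos": joint angles; "dq": joint speeds; "joint_efforts": joint torques, N m; "eef_pos": TCP position; "tcp_rot": TCP orientation; "contact_force": force on the tool from outside, world axes, zero at the start; "wrist_torque": the same for the moment, N m; "opening": opening from 0.0 (shut) to 1.0 (fully open); "finger_force": force on a finger pad.
Only numpy, scipy, OpenCV 4.12 (cv2) and the standard library are available. Lean on these libraries where they do the work, as an engineer would, in place of code of your own. Each camera call takes 0.05 s, during which the arm holds its last target. There are 200 camera calls.

## Task

Ring up the customer's three doughnuts on the till: with the fingertips lightly tap the key with the chocolate (dark brown) doughnut on it, then the pink one, then the green one, and last the long green pay key, letting each key come back up before the next. Press each just far enough to register, never hard, and press no other key of the till. Pick nothing up, and leave the tray of doughnuts, card terminal, tongs and cup where they are.

Things in the scene. Friction and masses are not known exactly. Their poses are not given: they have to be found in the camera images.
- till: Dark grey counter till, fixed, 336 mm wide (y), 210 mm deep (x). x points from the operator (robot) to the customer, y to the operator's left, z up. Origin: on the counter under the middle of the keys. Level key deck 40 mm up. Behind the keys, from x = +72 mm, a hood 66 mm high with a receipt tongue up to 113 mm (x 112, y -90).
- number_block (a point): Centre of the top of the till's twelve small fixed number keys (a block 74 mm in x by 57 mm in y, top 46 mm above the counter), at the till's right: not to be pressed.
- key_chocolate: Till key for the chocolate doughnut: off-white, square, 34 x 34 mm, with a picture of a ring doughnut in dark brown (29 mm across) on it. Origin: centre of its level top face when not pressed, 50 mm above the counter (10 mm above the deck); it does not move when the key goes down. Axes as the till. Six picture keys stand in two rows of three, 50 mm apart (16 mm gaps); which is where changes.
- key_pink: Till key for the pink doughnut: off-white, square, 34 x 34 mm, with a picture of a ring doughnut in pink (29 mm across) on it. Origin: centre of its level top face when not pressed, 50 mm above the counter (10 mm above the deck); it does not move when the key goes down. Axes as the till. Six picture keys stand in two rows of three, 50 mm apart (16 mm gaps); which is where changes.
- key_green: Till key for the green doughnut: off-white, square, 34 x 34 mm, with a picture of a ring doughnut in green (29 mm across) on it. Origin: centre of its level top face when not pressed, 50 mm above the counter (10 mm above the deck); it does not move when the key goes down. Axes as the till. Six picture keys stand in two rows of three, 50 mm apart (16 mm gaps); which is where changes.
- key_yellow: Till key for the yellow doughnut: off-white, square, 34 x 34 mm, with a picture of a ring doughnut in yellow (29 mm across) on it. Origin: centre of its level top face when not pressed, 50 mm above the counter (10 mm above the deck); it does not move when the key goes down. Axes as the till. Six picture keys stand in two rows of three, 50 mm apart (16 mm gaps); which is where changes.
- key_lilac: Till key for the lilac doughnut: off-white, square, 34 x 34 mm, with a picture of a ring doughnut in purple (29 mm across) on it. Origin: centre of its level top face when not pressed, 50 mm above the counter (10 mm above the deck); it does not move when the key goes down. Axes as the till. Six picture keys stand in two rows of three, 50 mm apart (16 mm gaps); which is where changes.
- key_caramel: Till key for the caramel doughnut: off-white, square, 34 x 34 mm, with a picture of a ring doughnut in orange-tan (29 mm across) on it. Origin: centre of its level top face when not pressed, 50 mm above the counter (10 mm above the deck); it does not move when the key goes down. Axes as the till. Six picture keys stand in two rows of three, 50 mm apart (16 mm gaps); which is where changes.
- key_pay: Pay key: plain green key at the right of the picture keys, 84 mm (x) by 34 mm (y). Origin: centre of its level top face when not pressed, 50 mm above the counter; does not move when the key goes down. 21 mm of free gap to the picture keys beside it and about 24 mm to the number keys.
- key_chocolate_cap (a joint): How far the chocolate key is pressed straight down, m: 0 up, 0.006 fully down. The spring takes 1 N to start, 3 N at 2 mm (where the tap counts) and 7 N at the 6 mm rubber stop, and brings the key back up. Over 20 N on a key is too hard.
- key_pink_cap (a joint): How far the pink key is pressed straight down, m: 0 up, 0.006 fully down. The spring takes 1 N to start, 3 N at 2 mm (where the tap counts) and 7 N at the 6 mm rubber stop, and brings the key back up. Over 20 N on a key is too hard.
- key_green_cap (a joint): How far the green key is pressed straight down, m: 0 up, 0.006 fully down. The spring takes 1 N to start, 3 N at 2 mm (where the tap counts) and 7 N at the 6 mm rubber stop, and brings the key back up. Over 20 N on a key is too hard.
- key_yellow_cap (a joint): How far the yellow key is pressed straight down, m: 0 up, 0.006 fully down. The spring takes 1 N to start, 3 N at 2 mm (where the tap counts) and 7 N at the 6 mm rubber stop, and brings the key back up. Over 20 N on a key is too hard.
- key_lilac_cap (a joint): How far the lilac key is pressed straight down, m: 0 up, 0.006 fully down. The spring takes 1 N to start, 3 N at 2 mm (where the tap counts) and 7 N at the 6 mm rubber stop, and brings the key back up. Over 20 N on a key is too hard.
- key_caramel_cap (a joint): How far the caramel key is pressed straight down, m: 0 up, 0.006 fully down. The spring takes 1 N to start, 3 N at 2 mm (where the tap counts) and 7 N at the 6 mm rubber stop, and brings the key back up. Over 20 N on a key is too hard.
- key_pay_cap (a joint): How far the pay key is pressed straight down, m: 0 up, 0.006 fully down. The spring takes 1 N to start, 3 N at 2 mm (where the tap counts) and 7 N at the 6 mm rubber stop, and brings the key back up. Over 20 N on a key is too hard.
- order_tray: Cardboard tray, 290 x 112 x 32 mm, open on top, loose at the till's left, with the customer's three doughnuts. Origin: centre of its underside. Leave alone.
- doughnut_chocolate: Loose ring doughnut with dark brown icing, 84 mm across, 36 mm high, in the tray. Origin: centre of its underside. Leave alone.
- doughnut_pink: Loose ring doughnut with pink icing, 84 mm across, 36 mm high, in the tray. Origin: centre of its underside. Leave alone.
- doughnut_green: Loose ring doughnut with green icing, 84 mm across, 36 mm high, in the tray. Origin: centre of its underside. Leave alone.
- card_terminal: Loose black card terminal, 165 x 76 x 35 mm, lying at the till's right. Origin: centre of its underside. Leave alone.
- tongs: Loose steel serving tongs, 250 mm long, 14 mm high, lying right of the card terminal. Origin: under the middle. Leave alone.
- takeaway_cup: Loose paper cup with black lid, 83 mm across, 110 mm high, left of the tray. Origin: centre of its underside. Leave alone.

How it is judged:
By the outcome, as a careful person would: the job done as asked, in the order asked, and still so for the second after the job is handed in, with the robot touching nothing.
It also fails if it takes over 48 s, if anything falls off the work surface, if the arm or the gripper's body presses on something with over 40 N, if the wrist force passes 120 N, or if a joint passes its speed limit or range.

## Working session

There is one attempt and no reset: what is moved stays moved. The work goes in short steps, Python scripts to look and compute and a shell command to move; the robot and the scene stay as the last step left them, time stands still between calls to the robot, and variables do not carry over. Pictures are saved under pics/ and viewed, at most 10 in all, crops included, and the job is handed in when it is done.

```bash
mkdir -p pics
cat > h.py <<'E'
from plant import get_state, viewer, sign_off, ctrl
import numpy as np, cv2
from scipy.spatial.transform import Rotation as R
def att(a):
    a=np.array(a,float)
    return a if a.shape==(3,3) else R.from_quat(a).as_matrix()
def ray(cam,u,v,st=None):
    p=viewer.camera_params(cam); f=210/np.tan(np.radians(p["fov_y"])/2)
    a=(u-p["cx"])/f; b=(v-p["cy"])/f
    if cam=="wrist":
        t=np.hypot(a,b); d=np.array([a/t*np.sin(t),-b/t*np.sin(t),-np.cos(t)])
        H=np.array(p["hand_eye"]); T=R.from_quat(st["tcp_rot"]).as_matrix()
        return T@H[:3,3]+st["eef_pos"], T@H[:3,:3]@d
    d=np.array([a,-b,-1]); return np.array(p["xyz"]), att(p["attitude"])@d
def hit(cam,u,v,z,st=None):
    o,d=ray(cam,u,v,st); return o+d*(z-o[2])/d[2]
KEYS=["key_chocolate","key_pink","key_green","key_yellow","key_lilac","key_caramel","key_pay"]
E
python3 - <<'E'
from h import *
s=get_state(); print(s)
for c in ("scene","side","wrist"):
    p=viewer.camera_params(c); print(c,p)
    im=viewer.read_camera(c); cv2.imwrite(f"pics/{c}0.png",im)
for k in KEYS+["till","number_block"]:
    for c in ("scene","side"):
        r=viewer.pinpoint(c,k)[:2]
        for q in r:
            u,v=q["xy"][0]*560,q["xy"][1]*420
            print(k,c,round(q["confidence"],2),round(u),round(v),hit(c,u,v,.05 if 'key' in k else 0.046 if 'num' in k else 0).round(4))
print(get_state()["time"])
E
```

```text
{'time': 0.0, 'qpos': array([-1.29201533e+00,  2.87171292e-01,  1.57819276e+00,  2.62223333e-05,
        1.27860221e+00, -1.49999968e-01]), 'dq': array([-0.00151539,  0.00084985,  0.00016113,  0.00025385, -0.00021467,
        0.00080543]), 'joint_efforts': array([-4.81843608e-05, -4.05979908e+01, -2.92627877e+01, -1.73323897e-04,
        5.84775611e-03, -2.23958644e-06]), 'eef_pos': array([ 0.28048771, -0.6132345 ,  0.2299349 ]), 'tcp_rot': array([ 9.77106370e-01,  2.12748049e-01, -6.38411463e-05, -1.18515153e-03]), 'contact_force': array([-0.91326808, -0.73145537,  0.43847712]), 'wrist_torque': array([-0.01977664, -0.02996677,  0.02543813]), 'finger_force': 0.0, 'opening': 0.9970334617011074}
scene {'fov_y': 42.126485728795366, 'cx': 284.02708550351736, 'cy': 208.40585430099816, 'xyz': array([ 1.12297284, -0.50302698,  1.20093336]), 'attitude': array([0.2700243 , 0.10925215, 0.36236967, 0.88534686])}
side {'fov_y': 52.066840746627626, 'cx': 275.45995076551606, 'cy': 209.96216974005878, 'xyz': array([0.34185067, 0.86778542, 0.68408672]), 'attitude': array([-0.06021657,  0.4388907 ,  
[... 1070 characters left out ...]
 220 [0.5272 0.0982 0.05  ]
key_caramel scene 0.48 270 202 [0.5447 0.04   0.05  ]
key_caramel scene 0.27 308 149 [0.4938 0.2351 0.05  ]
key_caramel side 0.56 293 204 [0.5402 0.0375 0.05  ]
key_caramel side 0.55 301 217 [0.5098 0.0812 0.05  ]
key_pay scene 0.56 251 212 [ 0.5303 -0.0165  0.05  ]
key_pay side 0.91 303 194 [ 0.5274 -0.0128  0.05  ]
key_pay side 0.31 311 220 [0.4835 0.085  0.05  ]
till scene 0.97 260 211 [0.5205 0.0233 0.    ]
till scene 0.2 281 135 [0.3735 0.2515 0.    ]
till side 0.81 301 217 [0.5217 0.0184 0.    ]
till side 0.43 290 219 [0.5472 0.0333 0.    ]
number_block scene 0.63 234 233 [ 0.5451 -0.0862  0.046 ]
number_block side 0.97 301 178 [ 0.5522 -0.0911  0.046 ]
1.05
```

```bash
python3 -c "
import cv2
a=cv2.imread('pics/scene0.png')[90:290,130:390]
cv2.imwrite('pics/v1.png',cv2.resize(a,None,fx=3,fy=3,interpolation=3))"
```

```text
(no output)
```

View pics/v1.png

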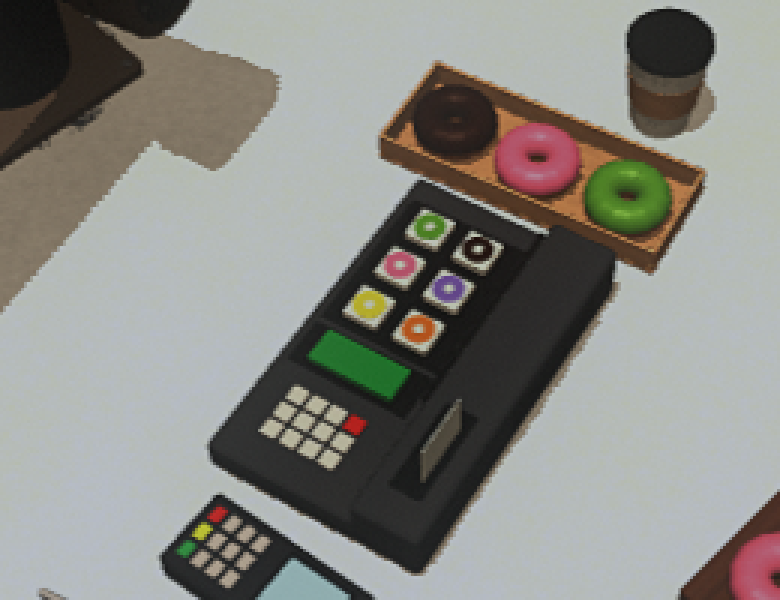

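```bash
python3 -m handwheel '[[[0,0.0285,-0.0285,0,0],[0,0.0285,-0.0285,0,0],[0,0.0285,-0.0285,0,0],[0,0.0285,-0.0285,0,0],[0,0.0275,-0.0295,0,0],[0,0.0275,-0.0295,0,0],[0,0.0275,-0.0295,0,0],[0,0.0275,-0.0295,0,0],[0,0.0275,-0.0295,0,0],[0,0.0275,-0.0295,0,0],[0,0.0275,-0.0295,0,0],[0,0.0275,-0.0295,0,0]]]'
python3 -m handwheel '[[[0,0.0275,-0.0295,0,5],[0,0.0275,-0.0295,0,5],[0,0.0275,-0.0295,0,5],[0,0.0275,-0.0295,0,0],[0,0.0275,-0.0295,0,0],[0,0,0,0,0],[0,0,0,0,0],[0,0,0,0,0]]]'
python3 - <<'E'
from h import *
s=get_state(); print(s["time"],s["eef_pos"],R.from_quat(s["tcp_rot"]).as_matrix().round(3),s["contact_force"])
im=viewer.read_camera("wrist"); cv2.imwrite("pics/w1.png",cv2.resize(im,None,fx=1.4,fy=1.4))
for k in KEYS+["number_block"]:
    for q in viewer.pinpoint("wrist",k)[:2]:
        u,v=q["xy"][0]*560,q["xy"][1]*420
        print(k,round(q["confidence"],2),round(u),round(v),hit("wrist",u,v,.046 if 'num' in k else .05,s).round(4))
E
```

```text
time: 2.05
eef_pos: [0.4392, -0.1548, 0.2318]
tcp_rot: [0.977, 0.213, 0.0, 0.0]
contact_force: [1.5, 0.2, -0.5]
opening: -0.003
finger_force: 0.0
time: 2.72
eef_pos: [0.531, 0.0213, 0.2312]
tcp_rot: [0.996, 0.084, -0.0, 0.0]
contact_force: [-0.8, -0.1, -0.4]
opening: -0.002
finger_force: 0.0
2.7167 [0.53103333 0.0213011  0.23115297] [[ 0.986  0.167 -0.001]
 [ 0.167 -0.986 -0.   ]
 [-0.001  0.    -1.   ]] [-0.84423096 -0.12160583 -0.44390318]
key_chocolate 0.8 169 185 [0.5123 0.1385 0.05  ]
key_pink 0.71 218 224 [0.4774 0.0808 0.05  ]
key_green 0.65 178 228 [0.4657 0.125  0.05  ]
key_yellow 0.56 268 221 [0.4905 0.0274 0.05  ]
key_lilac 0.61 209 177 [0.5277 0.0952 0.05  ]
key_caramel 0.85 263 178 [0.5358 0.0403 0.05  ]
key_caramel 0.45 106 257 [0.4084 0.2203 0.05  ]
key_pay 0.83 316 198 [ 0.5236 -0.0169  0.05  ]
key_pay 0.73 75 128 [0.5624 0.2633 0.05  ]
number_block 0.67 172 184 [0.5132 0.1359 0.046 ]
number_block 0.63 278 185 [0.5298 0.024  0.046 ]
```

View pics/w1.png

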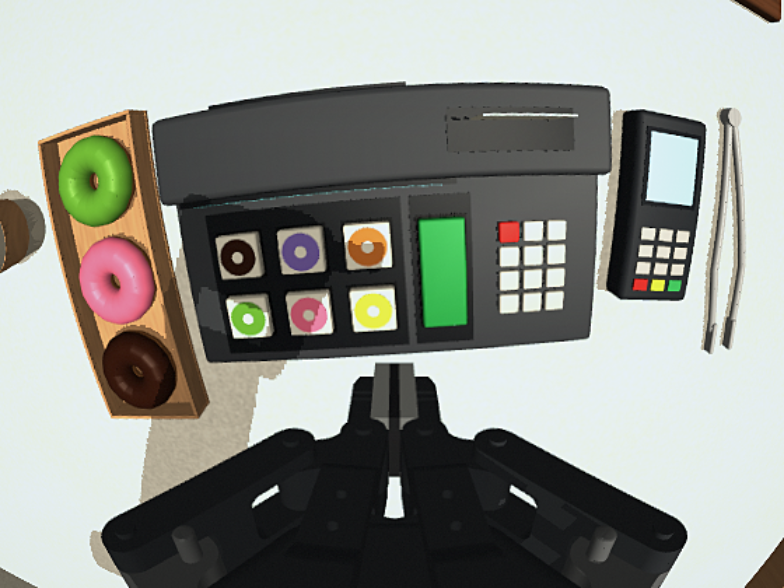

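Run:
```python
from h import *
from scipy.optimize import least_squares
s=get_state()
px={"choc":(237,257),"lilac":(300,252),"caramel":(368,247),"green":(248,319),"pink":(310,315),"yellow":(374,311),"pay":(443,272)}
L=np.array([[25,50],[25,0],[25,-50],[-25,50],[-25,0],[-25,-50],[0,-105]])/1e3
P=np.array([hit("wrist",u/1.4,v/1.4,.05,s)[:2] for u,v in px.values()])
def f(q): c,n=np.cos(q[2]),np.sin(q[2]); return L@np.array([[c,n],[-n,c]])+q[:2]
q=least_squares(lambda q:(f(q)-P).ravel(),[.5,.08,.1]).x
print(q,np.degrees(q[2]))
T=R.from_quat(s["tcp_rot"]).as_matrix(); last=s["eef_pos"][:2]
F=dict(zip(px,f(q)))
for n,a,b in zip(px,f(q),P): print(n,a.round(4),((a-b)*1e3).round(1))
for n in ("choc","pink","green","pay"):
    d=F[n]-last; print(n,"tool shift mm",(T[:2,:2].T@d*1e3).round(1)); last=F[n]
```

```text
[0.50211082 0.08316676 0.24655307] 14.126450078230828
choc [0.5142 0.1378] [-0.7 -0.2]
lilac [0.5264 0.0893] [ 0.2 -0.1]
caramel [0.5386 0.0408] [0.7 0.7]
green [0.4657 0.1256] [-0.  -0.3]
pink [0.4779 0.0771] [-0.   0.7]
yellow [0.4901 0.0286] [0.5 0.4]
pay [ 0.5277 -0.0187] [-0.7 -1.2]
choc tool shift mm [   2.5 -118.2]
pink tool shift mm [-45.8  53.9]
green tool shift mm [ -4.  -49.8]
pay tool shift mm [ 37.4 152.5]
```

```bash
python3 -m handwheel '[[[0,0.0008,-0.0395,0,0],[0,0.0008,-0.0395,0,0],[0,0.0008,-0.0392,0,0],[0,0,0,0.04,-4.5],[0,0,0,0.04,0],[0,0,0,0.04,0],[0,0,0,0.04,0],[0,0,0,0.009,0],[0,0,0,0,0],[0,0,0,0,0],[0,0,0,0,0]]]'
python3 - <<'E'
from h import *
s=get_state(); print(s["time"],s["eef_pos"],R.from_quat(s["tcp_rot"]).as_matrix().round(3)[:,0],s["contact_force"])
im=viewer.read_camera("wrist"); cv2.imwrite("pics/w2.png",im[60:400,80:480])
E
```

```text
time: 4.08
eef_pos: [0.5166, 0.1384, 0.0654]
tcp_rot: [0.992, 0.122, 0.003, 0.0]
contact_force: [-0.7, -0.2, 0.2]
opening: -0.002
finger_force: 0.0
4.0833 [0.51658617 0.13838115 0.06544237] [0.97  0.243 0.005] [-0.68777795 -0.20272586  0.19910462]
```

View pics/w2.png

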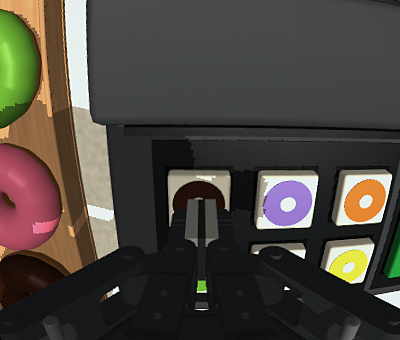

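```bash
python3 -m handwheel '[[[0,-0.001,0,0.006,0],[0,-0.001,0,0.006,0],[0,0,0,0,0],[0,0,0,0,0],[0,0,0,0,0]]]'; python3 -m handwheel '[[[0,0,0,0.002,0],[0,0,0,0,0],[0,0,0,0,0]]]'
```

```text
time: 4.55
eef_pos: [0.512, 0.1378, 0.0504]
tcp_rot: [0.992, 0.122, -0.0, -0.0]
contact_force: [1.3, 0.1, -0.7]
opening: 0.004
finger_force: 0.0
time: 4.8
eef_pos: [0.5124, 0.1379, 0.0487]
tcp_rot: [0.992, 0.122, 0.0, -0.0]
contact_force: [0.7, 0.4, 0.4]
opening: 0.0
finger_force: 1.1
```

```bash
python3 -m handwheel '[[[0,0,0,0.001,0],[0,0,0,0,0],[0,0,0,0,0]]]'; python3 -m handwheel '[[[0,0,0,0.001,0],[0,0,0,0,0],[0,0,0,0,0]]]'
```

```text
time: 5.05
eef_pos: [0.5124, 0.1379, 0.0477]
tcp_rot: [0.992, 0.122, 0.0, 0.0]
contact_force: [0.5, 0.6, 3.8]
opening: 0.001
finger_force: 1.6
time: 5.3
eef_pos: [0.5124, 0.1379, 0.0466]
tcp_rot: [0.992, 0.122, 0.0, -0.0]
contact_force: [-1.6, -0.5, 3.5]
opening: 0.002
finger_force: 2.2
```

```bash
python3 -m handwheel '[[[0,0,0,0.0005,0],[0,0,0,0,0],[0,0,0,0,0]]]'; python3 -m handwheel '[[[0,0,0,-0.01,0],[0,0,0,-0.02,0],[0,0,0,0,0],[0,0,0,0,0],[0,-0.025,0.025,0,0],[0,-0.025,0.025,0,0],[0,0,0,0,0],[0,0,0,0,0],[0,0,0,0,0]]]'
```

```text
time: 5.55
eef_pos: [0.5124, 0.1379, 0.0461]
tcp_rot: [0.992, 0.122, 0.0, -0.0]
contact_force: [-0.1, 0.1, 4.4]
opening: 0.002
finger_force: 2.4
time: 6.3
eef_pos: [0.4754, 0.0772, 0.0751]
tcp_rot: [0.993, 0.122, -0.0, -0.0]
contact_force: [1.2, -0.3, -0.7]
opening: -0.001
finger_force: 0.0
```

```bash
python3 -m handwheel '[[[0,0.001,0,0.013,0],[0,0.001,0,0.010,0],[0,0,0,0,0],[0,0,0,0,0],[0,0,0,0,0]]]'; python3 -m handwheel '[[[0,0,0,0.0015,0],[0,0,0,0.0015,0],[0,0,0,0,0],[0,0,0,0,0],[0,0,0,0,0]]]'
```

```text
time: 6.72
eef_pos: [0.4778, 0.0781, 0.0527]
tcp_rot: [0.992, 0.123, -0.0, -0.0]
contact_force: [-0.0, -0.3, 0.5]
opening: -0.001
finger_force: 0.0
time: 7.13
eef_pos: [0.4779, 0.0777, 0.0501]
tcp_rot: [0.992, 0.122, 0.0, 0.0]
contact_force: [0.1, 0.5, 0.9]
opening: 0.002
finger_force: 0.2
```

Run:
```python
from h import *
s=get_state(); im=viewer.read_camera("wrist"); cv2.imwrite("pics/w3.png",im[60:400,80:480])
```

```text
(no output)
```

View pics/w3.png

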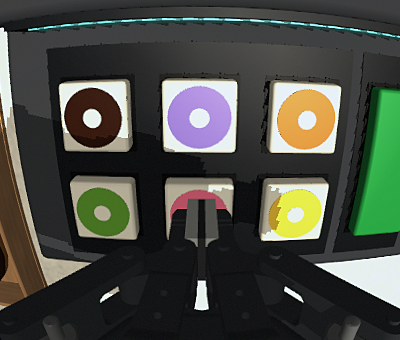

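Picture: the shut fingertips (205,210 in the crop) stand in the middle of the pink key, clear of lilac and yellow; the chocolate key (95,115) is back up. Contact has just begun at z ≈ 0.050.

```bash
python3 -m handwheel '[[[0,0,0,0.0015,0],[0,0,0,0.0010,0],[0,0,0,0,0],[0,0,0,0,0]]]'; python3 -m handwheel '[[[0,0,0,0.001,0],[0,0,0,0.0003,0],[0,0,0,0,0],[0,0,0,0,0]]]'
```

```text
time: 7.52
eef_pos: [0.478, 0.0777, 0.0476]
tcp_rot: [0.992, 0.122, 0.0, 0.0]
contact_force: [-0.7, -0.7, 2.7]
opening: -0.003
finger_force: 1.6
time: 7.85
eef_pos: [0.478, 0.0777, 0.0463]
tcp_rot: [0.992, 0.122, 0.0, 0.0]
contact_force: [-0.1, 0.3, 4.4]
opening: 0.006
finger_force: 2.3
```

Pink registered (≈3.7 mm). Up, across to green, down to just above it.

```bash
python3 -m handwheel '[[[0,0,0,-0.01,0],[0,0,0,-0.02,0],[0,0,0,0,0],[0,0,0,0,0],[0,0,-0.025,0,0],[0,0,-0.025,0,0],[0,0,0,0,0],[0,0,0,0,0],[0,0,0,0,0]]]'; python3 -m handwheel '[[[0,0,0,0.013,0],[0,0,0,0.010,0],[0,0,0,0,0],[0,0,0,0,0],[0,0,0,0,0]]]'
```

```text
time: 8.6
eef_pos: [0.465, 0.1259, 0.0752]
tcp_rot: [0.992, 0.123, -0.001, 0.0]
contact_force: [-0.4, -0.5, 0.7]
opening: -0.002
finger_force: 0.0
time: 9.02
eef_pos: [0.4657, 0.1258, 0.053]
tcp_rot: [0.993, 0.122, -0.0, 0.0]
contact_force: [0.4, 0.6, -0.4]
opening: 0.003
finger_force: 0.0
```

```bash
python3 -m handwheel '[[[0,0,0,0.0025,0],[0,0,0,0.0015,0],[0,0,0,0.0015,0],[0,0,0,0,0],[0,0,0,0,0]]]'; python3 -m handwheel '[[[0,0,0,0.001,0],[0,0,0,0.0003,0],[0,0,0,0,0],[0,0,0,0,0]]]'
```

```text
time: 9.43
eef_pos: [0.4661, 0.1261, 0.0481]
tcp_rot: [0.992, 0.123, 0.001, 0.0]
contact_force: [0.2, -0.9, 3.5]
opening: -0.004
finger_force: 1.4
time: 9.77
eef_pos: [0.4661, 0.1261, 0.0467]
tcp_rot: [0.992, 0.123, 0.001, 0.0]
contact_force: [1.1, -1.2, 3.8]
opening: -0.003
finger_force: 2.1
```

```bash
python3 -m handwheel '[[[0,0,0,-0.01,0],[0,0,0,-0.02,0],[0,0,0,0,0],[0,0,0,0,0],[0,0.005,0.031,0,0],[0,0.005,0.031,0,0],[0,0.005,0.031,0,0],[0,0.005,0.031,0,0],[0,0.005,0.031,0,0],[0,0,0,0,0],[0,0,0,0,0],[0,0,0,0,0]]]'; python3 -m handwheel '[[[0,0,0,0.012,0],[0,0,0,0.010,0],[0,0,0,0,0],[0,0,0,0,0],[0,0,0,0,0]]]'
python3 - <<'E'
from h import *
s=get_state(); im=viewer.read_camera("wrist"); cv2.imwrite("pics/w4.png",im[60:400,80:480])
E
```

```text
time: 10.77
eef_pos: [0.5262, -0.0176, 0.0749]
tcp_rot: [0.993, 0.122, -0.001, -0.001]
contact_force: [0.7, -0.1, 0.7]
opening: -0.0
finger_force: 0.0
time: 11.18
eef_pos: [0.5271, -0.0175, 0.0538]
tcp_rot: [0.992, 0.123, -0.0, -0.0]
contact_force: [0.2, 0.3, -0.3]
opening: -0.001
finger_force: 0.0
```

View pics/w4.png

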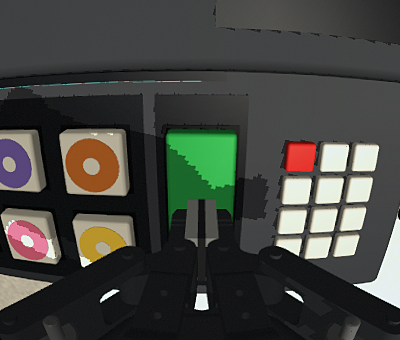

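The fingertips (203,210) are in the middle of the width of the pay key, clear of the number keys and picture keys.

```bash
python3 -m handwheel '[[[0,0,0,0.0030,0],[0,0,0,0.0015,0],[0,0,0,0.0015,0],[0,0,0,0,0],[0,0,0,0,0]]]'; python3 -m handwheel '[[[0,0,0,0.001,0],[0,0,0,0.0005,0],[0,0,0,0,0],[0,0,0,0,0]]]'
```

```text
time: 11.65
eef_pos: [0.5278, -0.0181, 0.0486]
tcp_rot: [0.992, 0.122, 0.0, -0.0]
contact_force: [-0.2, 0.3, 3.0]
opening: -0.0
finger_force: 1.1
time: 11.98
eef_pos: [0.5278, -0.0181, 0.0471]
tcp_rot: [0.992, 0.122, 0.0, 0.0]
contact_force: [0.8, 0.6, 3.8]
opening: -0.001
finger_force: 1.9
```

```bash
python3 -m handwheel '[[[0,0,0,0.0007,0],[0,0,0,0,0],[0,0,0,0,0]]]'; python3 -m handwheel '[[[0,0,0,-0.01,0],[0,0,0,-0.03,0],[0,0,0,-0.04,0],[0,0,0,-0.04,0],[0,0,0,-0.03,0],[0,0,0,0,0],[0,0,0,0,0],[0,0,0,0,0],[0,0,0,0,0]]]'
python3 - <<'E'
from h import *
im=viewer.read_camera("wrist"); cv2.imwrite("pics/w5.png",im)
E
```

```text
time: 12.23
eef_pos: [0.5278, -0.0181, 0.0463]
tcp_rot: [0.992, 0.122, 0.0, 0.0]
contact_force: [-0.4, 1.8, 5.0]
opening: -0.001
finger_force: 2.3
time: 12.98
eef_pos: [0.5259, -0.0179, 0.1937]
tcp_rot: [0.992, 0.122, -0.002, -0.001]
contact_force: [-0.1, -0.7, -1.6]
opening: -0.001
finger_force: 0.0
```

View pics/w5.png

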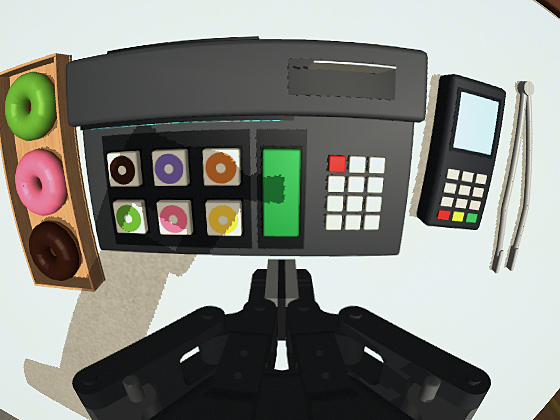

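All keys are up (pay key at 281,193), everything else is in place, and the arm is clear.

```bash
python3 -c "
from plant import sign_off; print(sign_off())"
```

```text
the job is handed in; nothing more can be done
None
```

I tapped chocolate, pink, green and then pay, in that order, each about 3–4 mm deep at about 5 N. All keys came back up, nothing else was touched, and the job was handed in at about 13 s.

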